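# Hold the tea tray's end board in place for the screws

## Robot

A 7-joint arm with a two-finger parallel gripper is mounted at the origin on the work surface. World frame = base frame: x ahead of the robot, y to its left, z up, the work surface at z = 0. Lengths are in m, angles in degrees, forces in N, time in s.
With the tool pointing down it reaches from about 0.425 to 0.875 m from the base axis. Payload 4.7 kg.
Tool frame: the origin (TCP) lies at the very end of the fingers, on their centre line; the grasp point (between the pads) lies 19 mm behind it; y points along the fingers, z is the direction in which the jaws open and shut, and the axes are right-handed (so a half turn about y gives the same grasp; the last joint's range is limited). The gripper opens to 87 mm and grips with 3 to 60 N. Pads are 19 mm wide; open, the fingers measure 117 mm over their backs; the gripper's body (75 mm by 190 mm) begins 51 mm behind the grasp point.
Start: joints at [-68.978, 18.392, -4.016, 83.108, 1.295, 78.541, -3.26], TCP at [0.225, 0.61, 0.223] pointing down, gripper open.
Joint ranges: [-163.93, 163.93], [-17.29, 119.83], [-79.2, 71.16], [3.27, 140.29], [-89.18, 269.18], [5.43, 117.66], [-154.24, 154.24]. Speed limits (degrees/s): [147.25, 147.25, 180, 180, 180, 180, 180].

## Interface

Orientations are given as [roll, pitch, yaw] about the fixed x, y, z axes, in that order (R = Rz(yaw) Ry(pitch) Rx(roll)).
In Python, from cell import env gives the robot as it stands.
- The arm moves only by the shell command python3 -m pendant 'ROWS' [FORCE]. ROWS is JSON, one flat list of numbers, 7 for each row, row after row: the shift along the world's x, y, z in units of 40 mm (1.0 is 40 mm), then the turn, a rotation vector about the world's x, y, z in units of 10 degrees (1.0 is 10 degrees), then the finger opening in mm, from 0 to 87. In form: [x, y, z, wx, wy, wz, jaw, x, y, z, wx, wy, wz, jaw, ...]. A call has 1 to 10 rows; each row shifts and turns the commanded pose from where the row before left it; what a row does not reach is not made up. A row lasts 1/8 s, in which the tool goes at most 62.5 mm and 10.7 degrees, less where a joint would pass 70% of its speed; a pose out of reach is approached as far as the arm can. A call is refused whole if a number of a shift passes 1 or a number of a turn 1, either way. A call with a gripper value outside its range is refused whole. The fingers move at their own pace and stop on an object; FORCE is the grip in N (left out, the last holds). Time passes only in rows, so rows that do not move let the fingers close. It gives the time, the measured TCP pose, the force and the opening at its end, in the units of the state.
- env.get_obs(): the state, without advancing time (a new reading comes with each control period).
- env.read_camera(name): name is "scene" or "side" or "wrist"; returns a dict with "image" (400x640x3 uint8, red, green, blue), "fx", "fy", "cx", "cy" (pixels), "cam_to_world" (4x4, takes a point from camera to world coordinates). Camera axes: x right, y up, looking along -z (the intrinsics and any distortion apply to the point x, -y, -z); pixel columns grow to the right and rows downward; lengths in m; the calibration is good to about 2 mm. The wrist camera is an equidistant fisheye: a pixel r from the principal point sees the ray r / f radians off the axis. A picture is of the moment at which its call begins. There is no depth.
- env.sign_off(): hands the job in, once; it reports no verdict.
The state is a dict: "time_s": time; "qpos": joint angles; "joint_velocities": joint speeds; "effort": joint torques, N m; "tool_pos": TCP position; "tool_rot": TCP orientation; "force": force on the tool from outside, world axes, zero at the start; "wrist_torque": the same for the moment, N m; "grip_width": finger opening in m.
Only numpy, scipy, OpenCV 4.12 (cv2) and the standard library are available. Lean on these libraries where they do the work, as an engineer would, in place of code of your own. Each camera call takes 0.05 s, during which the arm holds its last target.

## Task

The bamboo tea tray screwed to the counter has lost one end. Pick up its end board (the longer and taller of the two loose boards standing on edge) by the middle, so that the screw holes at both its ends stay free, hold it upright against the tray's open end, its ends flush with the tray's sides and its top edge flush with the rim, and without knocking the tray press it there with a steady push of about 10 newtons for your colleague to drive the screws. Keep the push up for a few seconds and finish while you are still holding and pressing the board; leave everything else standing where it is.

Things in the scene. Friction and masses are not known exactly. Their poses are not given: they have to be found in the camera images.
- tray: Bamboo tray, rigidly fixed to the counter, 220 mm wide (its x) and 260 mm long (its y). Walls 60 mm high, 14 mm thick, on 14 mm feet: underside 14 mm, rim 74 mm above the counter; floor 10 mm thick. Its -y end is open. Origin on the counter under its centre, z up. Glass cups stand in the half away from the open end.
- seat (a point): Middle of the tray's open end, at the height of its underside (14 mm above the counter), in the plane of the side walls' ends, where the board is pressed. Axes as the tray's: +y is the pressing direction, into the tray. The board is right with its origin 8 mm out (-y) from this point and its x axis along the tray's x (either way round).
- end_board: The tray's end board, bamboo, 220 mm long (its x axis), 16 mm thick (its y axis) and 60 mm high, about 0.14 kg, standing loose on its long edge on the counter. Two screw holes at each end, 103 mm from the middle. Both faces are alike. Origin at the centre of its underside, z up.
- board_end_a (a point): Point inside the end board at the screw holes of its -x end: 103 mm from the middle, half way through the thickness, 30 mm above its underside.
- board_end_b (a point): The same at its +x end.
- divider: The tray's loose divider, not needed now: plain bamboo board, 190 mm long (x), 12 mm thick (y), 40 mm high, standing on edge. Origin at the centre of its underside. Leave it standing.
- cup0: Glass cup on the tray's floor, 50 mm high, 58 mm across, origin at the centre of its underside. Leave it.
- cup1: Another such cup on the tray's floor. Leave it.
- cup2: Another such cup on the tray's floor. Leave it.
- jug: Glass serving jug, 120 mm high, 92 mm across, with a handle, on the far side of the boards. Origin at the centre of its underside. Leave it.
- canister: Steel tea canister, 68 mm across, 100 mm high. Origin at the centre of its underside. Leave it.
- screwdriver: The colleague's screwdriver, about 200 mm long, lying on the far part of the counter. Leave it.

How it is judged:
By the outcome, as a careful person would: the job done as asked, in the order asked, and still so for the second after the job is handed in, while the arm keeps its last pose, push and grip.
It also fails if it takes over 58 s, if anything falls off the work surface, if the arm or the gripper's body presses on something with over 40 N, if the wrist force passes 120 N, or if a joint passes its speed limit or range.

## Working session

There is one attempt and no reset: what is moved stays moved. The work goes in short steps, Python scripts to look and compute and a shell command to move; the robot and the scene stay as the last step left them, time stands still between calls to the robot, and variables do not carry over. Pictures are saved under pics/ and viewed, and the job is handed in when it is done.

```bash
mkdir -p pics; ls; python3 - <<'E'
from cell import env
import cv2
o=env.get_obs();print(o)
for n in("scene","side","wrist"):
    c=env.read_camera(n);cv2.imwrite(f"pics/{n}0.png",c["image"][:,:,::-1]);print(n,c["fx"],c["fy"],c["cx"],c["cy"],c["cam_to_world"], [k for k in c])
E
```

```text
pics
{'time_s': 0.0, 'qpos': array([-68.97531339,  18.43913778,  -4.01422798,  83.17224224,
         1.29516282,  78.54064411,  -3.26094425]), 'joint_velocities': array([ 0.00053182,  0.03093698,  0.06662037,  0.02688224,  0.01610812,
        0.14767348, -0.03155389]), 'effort': array([ 1.47764426e-04, -4.91292965e+01, -4.03563436e-01, -3.12526166e+01,
       -6.38159411e-02,  4.35472280e-02,  1.62308652e-04]), 'tool_pos': array([0.22450088, 0.60943315, 0.22148375]), 'tool_rot': array([-9.01067817e+01, -6.18814379e-03, -2.02171388e+01]), 'force': array([-0.38108545,  0.90970801, -0.50551452]), 'wrist_torque': array([-0.00478416,  0.0457471 , -0.04855029]), 'grip_width': 0.08698659055727091}
scene 373.276602593215 373.276602593215 320.7974982879649 199.41849453092402 [[ 3.58812305e-01 -5.23140701e-01  7.73031394e-01  1.24320365e+00]
 [ 9.33409066e-01  2.02090666e-01 -2.96490941e-01 -2.58259732e-01]
 [-1.11595002e-03  8.27939110e-01  5.60816891e-01  5.46563798e-01]
 [ 0.00000000e+00  0.00000000e+00  0.00000000e+00  1.00000000e+00]] ['image', 'fx', 'fy', 'cx', 'cy', 'cam_to_world']
side 386.4736536423724 386.4736536423724 321.72182804756363 196.93783824247615 [[ 0.99164773  0.0829265  -0.09878247  0.49347999]
 [-0.12880604  0.59745742 -0.79148824 -0.75739818]
 [-0.00661703  0.7976013   0.60314873  0.5929612 ]
 [ 0.          0.          0.          1.        ]] ['image', 'fx', 'fy', 'cx', 'cy', 'cam_to_world']
wrist 309.70691628693146 309.70691628693146 323.2311332515077 200.51943396968824 [[ 0.34532372 -0.89567162 -0.28022112  0.14639481]
 [ 0.93848251  0.32910891  0.10458441  0.63762699]
 [-0.00145002 -0.2990981   0.95422127  0.38392585]
 [ 0.          0.          0.          1.        ]] ['image', 'fx', 'fy', 'cx', 'cy', 'cam_to_world']
```

View pics/scene0.png

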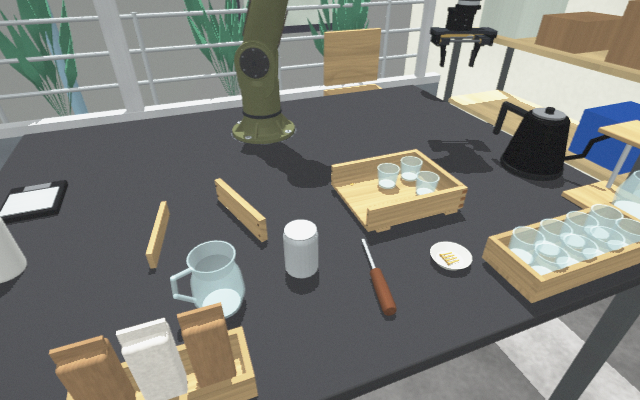

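View pics/side0.png

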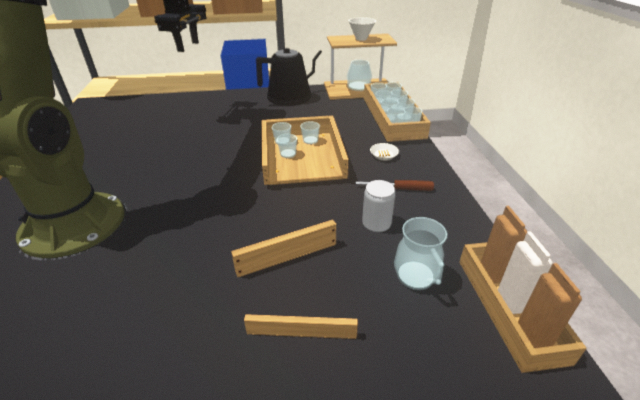

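View pics/wrist0.png

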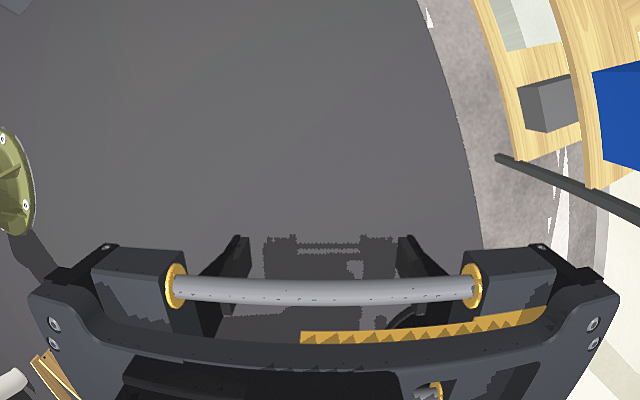

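```bash
python3 - <<'E'
import cv2
s=cv2.imread("pics/side0.png");c=cv2.imread("pics/scene0.png")
def z(im,x,y,w,h,k,n): cv2.imwrite("pics/"+n,cv2.resize(im[y:y+h,x:x+w],None,fx=k,fy=k,interpolation=cv2.INTER_CUBIC))
z(s,225,215,130,70,6,"zs_board.png");z(s,250,105,110,90,6,"zs_tray.png")
z(c,205,170,80,80,7,"zc_board.png");z(c,325,145,150,90,5,"zc_tray.png")
E
```

```text
(no output)
```

View pics/zs_board.png

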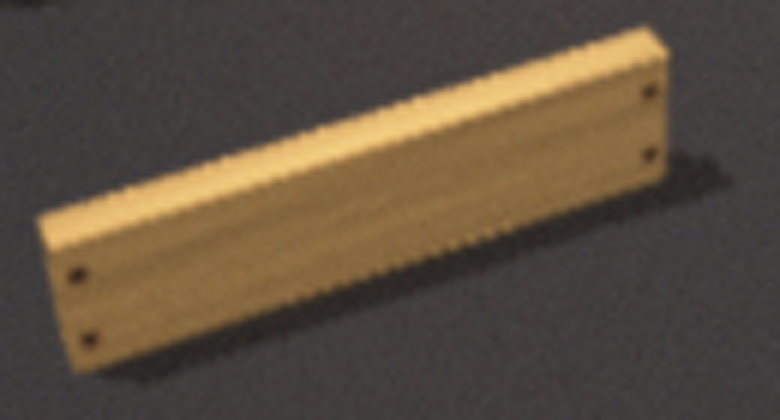

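View pics/zs_tray.png

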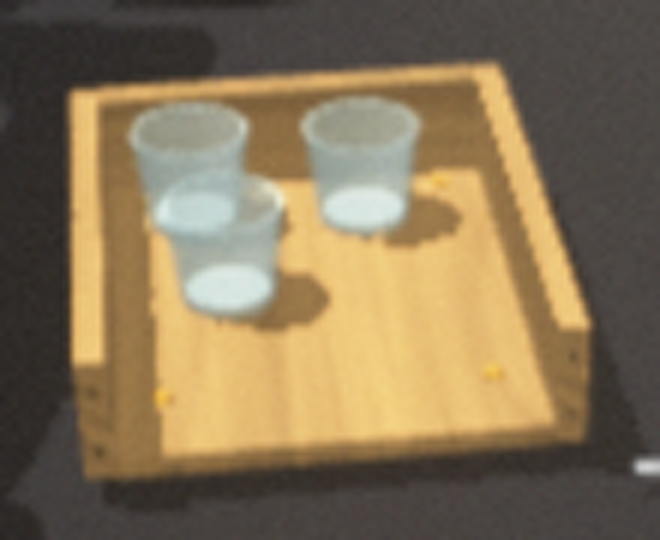

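View pics/zc_board.png

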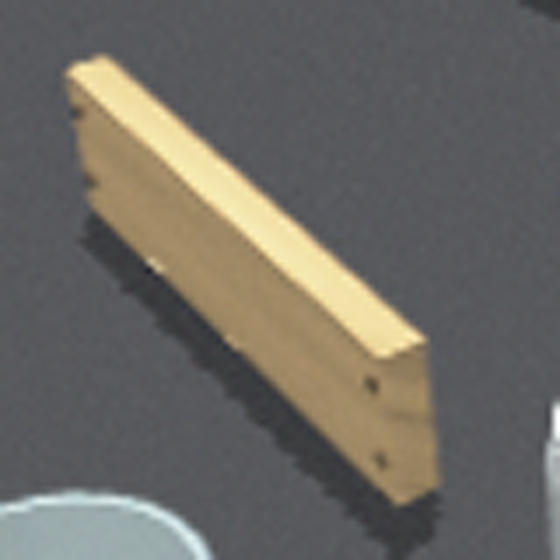

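View pics/zc_tray.png

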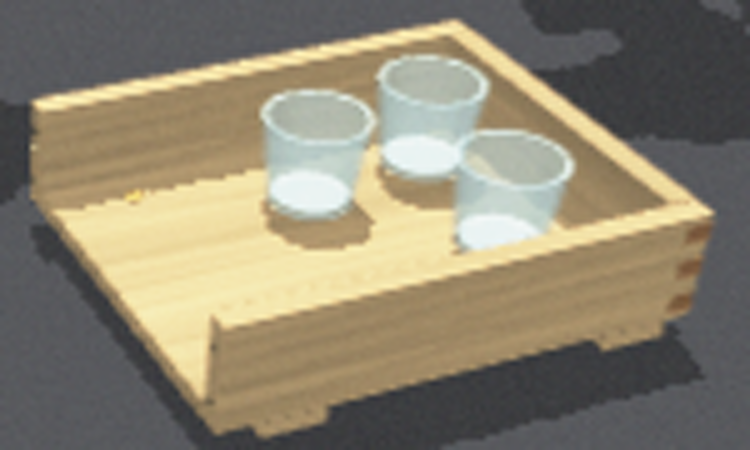

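```bash
cat >h.py <<'E'
import numpy as np
def ray(c,u,v):
    T=np.array(c["cam_to_world"]);d=np.array([(u-c["cx"])/c["fx"],-(v-c["cy"])/c["fy"],-1.]);return T[:3,3],T[:3,:3]@d
def onz(c,u,v,z):
    o,d=ray(c,u,v);return o+d*(z-o[2])/d[2]
def fit(L,W):  # rigid 2D fit local->world
    L=np.array(L);W=np.array(W);a=L-L.mean(0);b=W-W.mean(0)
    th=np.arctan2((a[:,0]*b[:,1]-a[:,1]*b[:,0]).sum(),(a*b).sum())
    R=np.array([[np.cos(th),-np.sin(th)],[np.sin(th),np.cos(th)]]);t=W.mean(0)-R@L.mean(0)
    return t,np.degrees(th),np.linalg.norm(W-(L@R.T+t),axis=1)*1000
def un(p,x0,y0,k): return (x0+(p[0]+.5)/k-.5,y0+(p[1]+.5)/k-.5)
E
python3 - <<'E'
from cell import env
from h import *
np.set_printoptions(precision=4,suppress=True)
S=env.read_camera("side");C=env.read_camera("scene")
def run(n,c,box,pts):
    W=[];L=[]
    for p,l,z in pts:
        W.append(onz(c,*un(p,*box),z)[:2]);L.append(l)
    t,th,r=fit(L,W);print(n,t,round(th,2),r)
run("board side",S,(225,215,6),[((48,250),(-.11,-.008),.06),((38,215),(-.11,.008),.06),((648,27),(.11,.008),.06),((668,55),(.11,-.008),.06),((78,374),(-.11,-.008),0),((667,178),(.11,-.008),0)])
run("board scene",C,(205,170,7),[((66,72),(-.11,-.008),.06),((105,55),(-.11,.008),.06),((427,343),(.11,.008),.06),((383,357),(.11,-.008),.06),((403,505),(.11,-.008),0),((438,487),(.11,.008),0),((92,205),(-.11,-.008),0)])
run("tray side",S,(250,105,6),[((72,90),(-.11,.13),.074),((500,63),(.11,.13),.074),((592,325),(.11,-.13),.074),((75,363),(-.11,-.13),.074),((104,360),(-.096,-.13),.074),((560,322),(.096,-.13),.074),((87,478),(-.11,-.13),.014),((585,440),(.11,-.13),.014)])
run("tray scene",C,(325,145,5),[((33,103),(-.11,-.13),.074),((455,20),(-.11,.13),.074),((714,212),(.11,.13),.074),((216,331),(.11,-.13),.074),((218,435),(.11,-.13),.014)])
E
```

```text
board side [ 0.4914 -0.1792] 17.42 [0.7453 0.5137 0.3958 0.7235 0.9537 0.2097]
board scene [ 0.4939 -0.1795] 17.73 [1.9187 0.4643 2.2545 0.7135 1.6893 1.5152 1.4785]
tray side [0.5568 0.206 ] -0.02 [1.6778 1.1367 1.075  1.1482 1.1531 3.3291 1.154  1.0331]
tray scene [0.5596 0.2037] 0.23 [2.945  0.4878 1.1158 3.7218 2.8991]
```

```bash
python3 - <<'E'
from cell import env
from h import *
import cv2
np.set_printoptions(precision=4,suppress=True)
S=env.read_camera("side");C=env.read_camera("scene")
print("canister", onz(S,380,190,.1)[:2],onz(C,301.5,231,.1)[:2])
print("jug top", onz(S,424.5,234,.12)[:2],onz(C,212,255,.12)[:2])
print("jug handle", onz(S,438,258,.08)[:2],onz(C,173,289,.06)[:2])
print("divider ends top z.04", onz(S,247,320,.04)[:2],onz(S,357,323,.04)[:2])
E
```

```text
canister [ 0.7023 -0.1032] [ 0.7142 -0.0946]
jug top [ 0.7396 -0.2716] [ 0.7443 -0.2618]
jug handle [ 0.7629 -0.2955] [ 0.7371 -0.3362]
divider ends top z.04 [ 0.4164 -0.3528] [ 0.5973 -0.3831]
```

```bash
python3 -m pendant '[0.8,-1,0,0,0,0.4,87,0.8,-1,0,0,0,0.4,87,0.8,-1,0,0,0,0.4,87,0.8,-1,0,0,0,0.4,87,0.8,-1,0,0,0,0.4,87,0.8,-1,0,0,0,0.4,87,0.8,-1,0,0,0,0.4,87,0.8,-1,0,0,0,0.4,87,0.15,-1,0,0,0,0.3,87,0.15,-1,0,0,0,0.27,87]' 40
python3 -m pendant '[0,-1,0,0,0,0,87,0,-1,0,0,0,0,87,0,-1,0,0,0,0,87,0,-1,0,0,0,0,87,0,-1,0,0,0,0,87,0,-1,0,0,0,0,87,0,-1,0,0,0,0,87,0,-1,-0.3,0,0,0,87,0,-1,-0.4,0,0,0,87,0,-0.7,-0.3,0,0,0,87]'
python3 -m pendant '[0,0,-1,0,0,0,87,0,0,0,0,0,0,87,0,0,0,0,0,0,87]'
python3 - <<'E'
from cell import env
import cv2
print(env.get_obs())
for n in("scene","side","wrist"):
    c=env.read_camera(n);cv2.imwrite(f"pics/{n}1.png",c["image"][:,:,::-1])
E
```

```text
time_s: 1.6
tool_pos: [0.493, 0.2084, 0.2226]
tool_rot: [-90.0, -0.0, 17.5]
force: [-0.5, 0.4, 0.2]
grip_width: 0.0871
time_s: 2.85
tool_pos: [0.4922, -0.1801, 0.1823]
tool_rot: [-90.0, -0.0, 17.4]
force: [0.5, -0.6, 0.2]
grip_width: 0.0868
time_s: 3.22
tool_pos: [0.4934, -0.1778, 0.1437]
tool_rot: [-90.0, -0.1, 17.5]
force: [0.1, 1.1, 0.5]
grip_width: 0.0869
{'time_s': 3.225, 'qpos': array([-13.65386139,   6.44505123,  32.75886776, 107.87082543,
        -3.81171581,  66.67892861, 127.9855317 ]), 'joint_velocities': array([-0.20161463, -0.8505543 , -0.04459917, -0.85044485,  0.0427992 ,
       -0.28622845,  0.16635467]), 'effort': array([ 1.70539781e-01, -2.91241443e+01,  2.00036868e+00, -2.82938486e+01,
        8.79263179e-02,  9.47258226e-02, -1.59928710e-03]), 'tool_pos': array([ 0.49335465, -0.17775703,  0.14373927]), 'tool_rot': array([-9.00271726e+01, -6.64522107e-02,  1.75389940e+01]), 'force': array([0.08616819, 1.07918232, 0.54855866]), 'wrist_torque': array([ 0.0171601 , -0.01124804, -0.03554745]), 'grip_width': 0.08685166562817834}
```

View pics/side1.png

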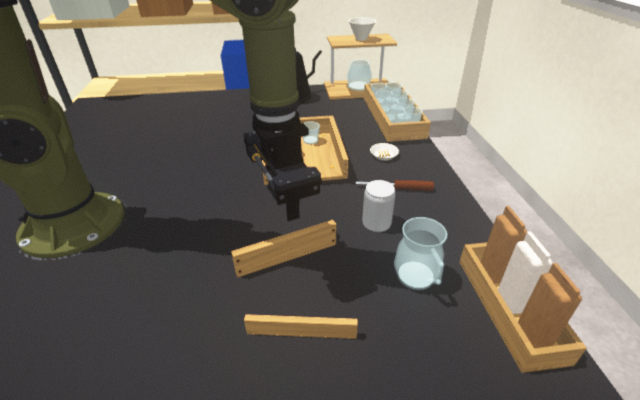

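View pics/wrist1.png

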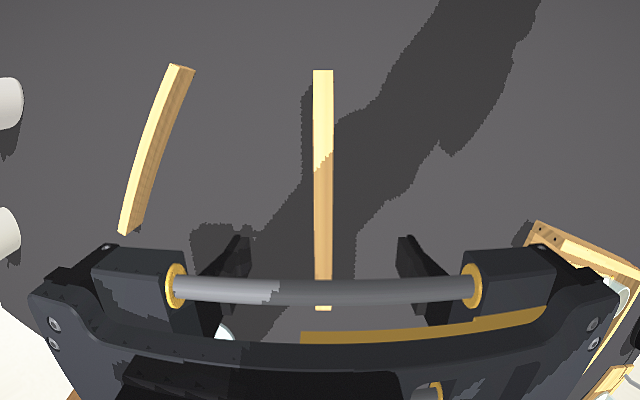

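View pics/scene1.png

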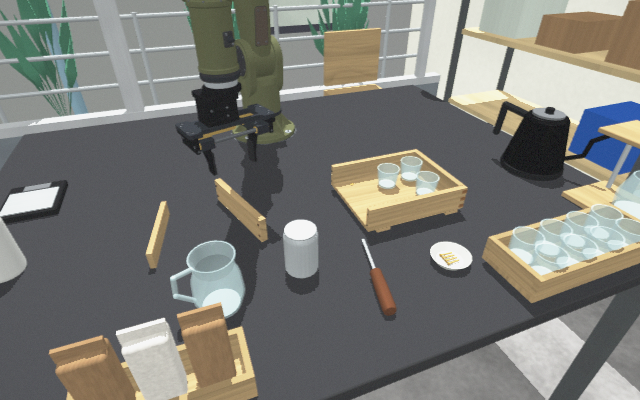

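```bash
python3 - <<'E'
from cell import env
import numpy as np, cv2
np.set_printoptions(precision=4,suppress=True)
c=env.read_camera("wrist");T=np.array(c["cam_to_world"])
cv2.imwrite("pics/w2.png",cv2.resize(c["image"][50:330,250:400,::-1],None,fx=2,fy=2))
def pt(u,v,z):
    a=np.array([u-c["cx"],v-c["cy"]]);r=np.hypot(*a);t=r/c["fx"]
    d=T[:3,:3]@np.array([np.sin(t)*a[0]/r,-np.sin(t)*a[1]/r,-np.cos(t)]);return T[:3,3]+d*(z-T[2,3])/d[2]
a=pt(323,69.5,.06);b=pt(323,310.5,.06);print(a,b,np.linalg.norm(a-b),(a+b)/2,np.degrees(np.arctan2(*(a-b)[1::-1])))
E
```

```text
[ 0.3865 -0.2124  0.06  ] [ 0.5969 -0.1459  0.06  ] 0.2206730478650072 [ 0.4917 -0.1792  0.06  ] -162.46115079630349
```

View pics/w2.png

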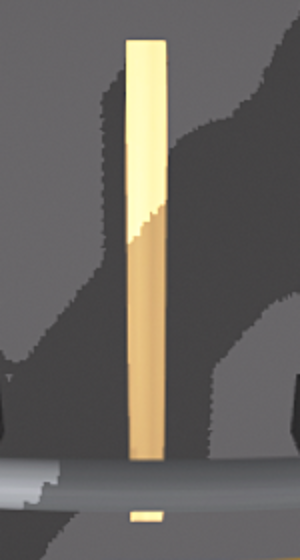

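```bash
python3 -m pendant '[-0.03,-0.03,-0.6,0,0,0,87,0,0,-0.8,0,0,0,87,0,0,-0.8,0,0,0,87,0,0,-0.5,0,0,0,87,0,0,-0.26,0,0,0,87,0,0,0,0,0,0,87]' 40
python3 -m pendant '[0,0,0,0,0,0,50,0,0,0,0,0,0,24,0,0,0,0,0,0,10,0,0,0,0,0,0,10,0,0,0,0,0,0,10,0,0,0,0,0,0,10]' 40
```

```text
time_s: 4.18
tool_pos: [0.4915, -0.1791, 0.0243]
tool_rot: [-90.0, 0.0, 17.5]
force: [-0.4, 0.0, 0.4]
grip_width: 0.0871
time_s: 4.92
tool_pos: [0.4914, -0.1792, 0.0242]
tool_rot: [-90.0, -0.0, 17.5]
force: [-0.2, 0.0, -0.9]
grip_width: 0.0347
```

```bash
python3 -m pendant '[0,0,0,0,0,0,10,0,0,0,0,0,0,10,0,0,0,0,0,0,10,0,0,0,0,0,0,10,0,0,0,0,0,0,10]' 40
```

```text
time_s: 5.55
tool_pos: [0.4914, -0.1792, 0.0241]
tool_rot: [-90.0, 0.0, 17.5]
force: [-0.2, 0.4, -0.2]
grip_width: 0.0157
```

```bash
python3 -m pendant '[0,0,0.4,0,0,0,10,0,0,0.8,0,0,0,10,0,0,0.8,0,0,0,10,0,0,0,0,0,0,10]'
python3 - <<'E'
from cell import env
from h import *
import cv2
np.set_printoptions(precision=4,suppress=True)
S=env.read_camera("side");C=env.read_camera("scene")
for n,c in(("side",S),("scene",C)): cv2.imwrite(f"pics/{n}2.png",c["image"][:,:,::-1])
print("sd tip", onz(S,356,183,.01)[:2],onz(C,363,240,.01)[:2])
E
```

```text
time_s: 6.05
tool_pos: [0.4936, -0.18, 0.1075]
tool_rot: [-90.1, -0.3, 17.5]
force: [-0.1, -0.9, -3.0]
grip_width: 0.0157
sd tip [0.6858 0.0554] [0.6863 0.055 ]
```

View pics/side2.png

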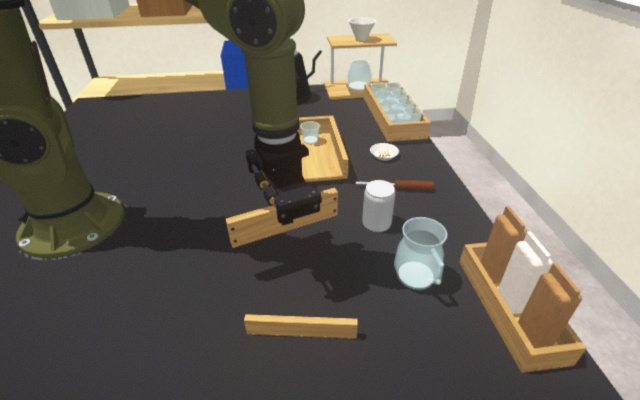

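```bash
python3 -m pendant '[0,0.4,0,0,0,0,10,0,0.8,0,0,0,-0.2,10,0,0.9,0,0,0,-0.4,10,0.2,0.9,0,0,0,-0.4,10,0.4,0.9,0,0,0,-0.4,10,0.5,0.6,0,0,0,-0.25,10,0.4,0.3,0,0,0,-0.1,10,0.16,0,0,0,0,0,10,0,0,0,0,0,0,10,0,0,0,0,0,0,10]'
python3 - <<'E'
from cell import env
import cv2
for n in("scene","side","wrist"):
    c=env.read_camera(n);cv2.imwrite(f"pics/{n}3.png",c["image"][:,:,::-1])
    if n!="wrist":cv2.imwrite(f"pics/{n}3z.png",cv2.resize(c["image"][100:230,300:480,::-1] if n=="scene" else c["image"][90:230,220:390,::-1],None,fx=4,fy=4,interpolation=cv2.INTER_CUBIC))
E
```

```text
time_s: 7.4
tool_pos: [0.5569, 0.0119, 0.1038]
tool_rot: [-90.0, 0.1, -0.1]
force: [-0.2, 0.2, -1.6]
grip_width: 0.0159
```

View pics/side3z.png

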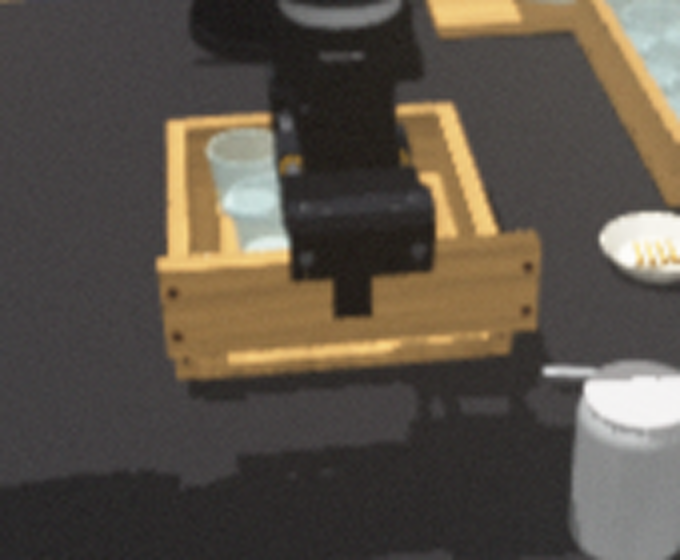

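View pics/scene3z.png

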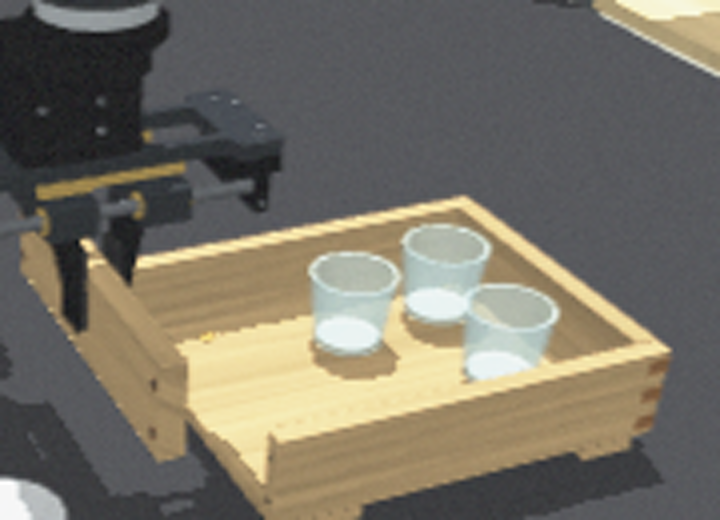

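View pics/wrist3.png

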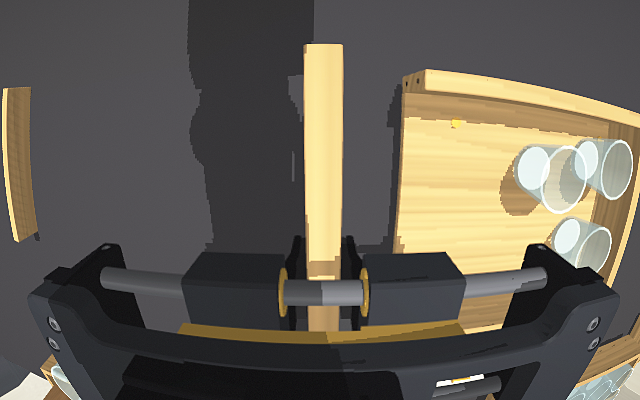

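```bash
python3 -m pendant '[0,0,-0.5,0,0,0,10,0,0,-0.7,0,0,0,10,0,0,-0.44,0,0,0,10,0,0,0,0,0,0,10,0,0,0,0,0,0,10]'
python3 - <<'E'
from cell import env
import cv2
for n in("scene","side","wrist"):
    c=env.read_camera(n);im=c["image"][:,:,::-1]
    a={"scene":(320,145,120,90,6),"side":(250,140,110,80,7),"wrist":(290,30,200,140,4)}[n]
    x,y,w,h,k=a
    cv2.imwrite(f"pics/{n}4z.png",cv2.resize(im[y:y+h,x:x+w],None,fx=k,fy=k,interpolation=cv2.INTER_CUBIC))
E
```

```text
time_s: 8.18
tool_pos: [0.5585, 0.0127, 0.0394]
tool_rot: [-90.0, -0.1, -0.0]
force: [0.2, -0.4, -1.9]
grip_width: 0.0156
```

View pics/side4z.png

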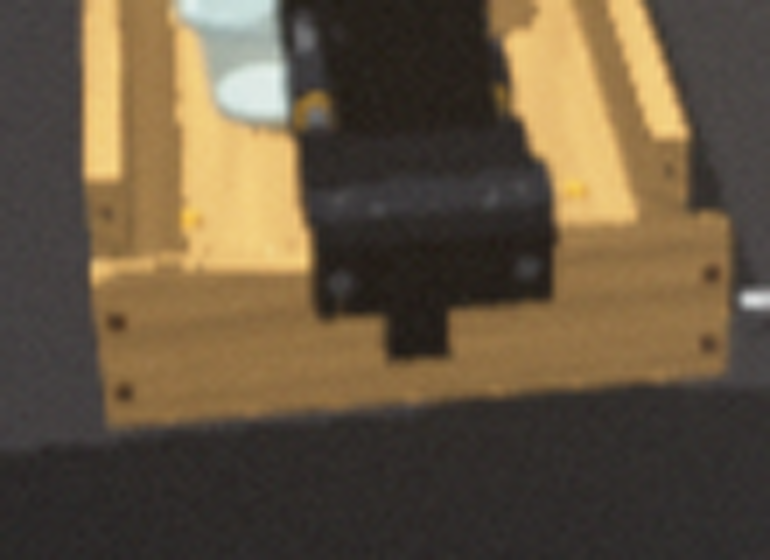

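View pics/scene4z.png

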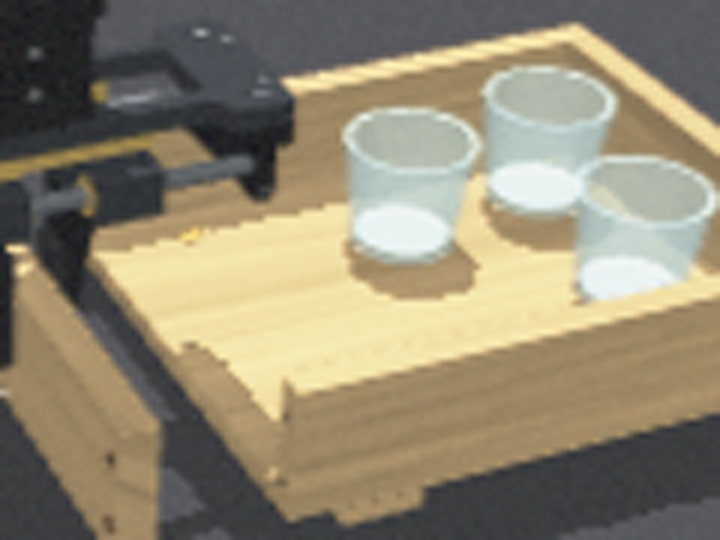

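View pics/wrist4z.png

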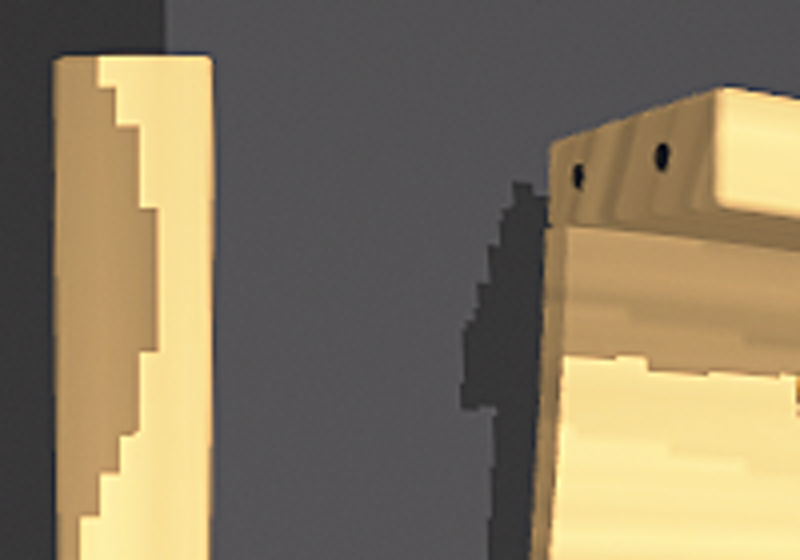

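```bash
cat >>h.py <<'E'
def wpt(c,u,v,z):
    T=np.array(c["cam_to_world"])
    a=np.array([u-c["cx"],v-c["cy"]]);r=np.hypot(*a);t=r/c["fx"]
    d=T[:3,:3]@np.array([np.sin(t)*a[0]/r,-np.sin(t)*a[1]/r,-np.cos(t)]);return T[:3,3]+d*(z-T[2,3])/d[2]
E
python3 - <<'E'
from cell import env
from h import *
np.set_printoptions(precision=4,suppress=True)
S=env.read_camera("side");W=env.read_camera("wrist")
g=lambda p,z:wpt(W,*un(p,290,30,4),z)[:2]
print("wrist board far corners",g((213,56),.0745),g((53,56),.0745))
print("wrist tray -x wall outer/inner",g((720,88),.074),g((717,207),.074), "bottom outer",g((551,145),.014))
s=lambda p,z:onz(S,*un(p,250,140,7),z)[:2]
print("side tray rim",s((85,182),.074),s((123,180),.074),s((657,140),.074),s((690,137),.074))
print("side board bottom",s((107,428),.015),s((726,374),.015),"top",s((92,263),.075),s((729,212),.075))
t=lambda p,z:onz(S,*un(p,250,105,6),z)[:2]
print("tray bottom",t((87,478),.014),t((585,440),.014))
print(env.get_obs()["tool_pos"])
E
```

```text
wrist board far corners [0.449  0.0201] [0.449 0.004]
wrist tray -x wall outer/inner [0.4475 0.0758] [0.461  0.0755] bottom outer [0.4475 0.0763]
side tray rim [0.4467 0.0731] [0.4602 0.0725] [0.6537 0.0727] [0.666  0.0731]
side board bottom [0.4481 0.005 ] [0.6688 0.0064] top [0.4488 0.0194] [0.67   0.0205]
tray bottom [0.4469 0.0772] [0.6658 0.0761]
[0.5584 0.0129 0.0393]
```

```bash
python3 -m pendant '[-0.045,0.3,0,0,0,0,10,0,0.4,0,0,0,0,10,0,0.3,0,0,0,0,10,0,0.12,0,0,0,0,10,0,0,0,0,0,0,10,0,0,0,0,0,0,10]'
python3 -m pendant '[0,0,0,0,0,0,10]'
python3 - <<'E'
from cell import env
import cv2
for n in("scene","side","wrist"):
    c=env.read_camera(n);im=c["image"][:,:,::-1]; print(env.get_obs()["tool_pos"])
    a={"scene":(320,145,120,90,6),"side":(250,140,110,80,7),"wrist":(290,10,160,120,5)}[n]
    x,y,w,h,k=a
    cv2.imwrite(f"pics/{n}5z.png",cv2.resize(im[y:y+h,x:x+w],None,fx=k,fy=k,interpolation=cv2.INTER_CUBIC))
E
```

```text
time_s: 9.18
tool_pos: [0.556, 0.0569, 0.0386]
tool_rot: [-90.0, -0.0, -0.1]
force: [-0.2, 0.0, -1.5]
grip_width: 0.0157
time_s: 9.3
tool_pos: [0.5561, 0.0569, 0.0386]
tool_rot: [-90.0, -0.0, -0.1]
force: [-0.5, -0.4, -1.2]
grip_width: 0.0159
[0.55606077 0.05695921 0.03858293]
[0.55601995 0.0570787  0.03856695]
[0.55607819 0.05719578 0.03861323]
```

View pics/side5z.png

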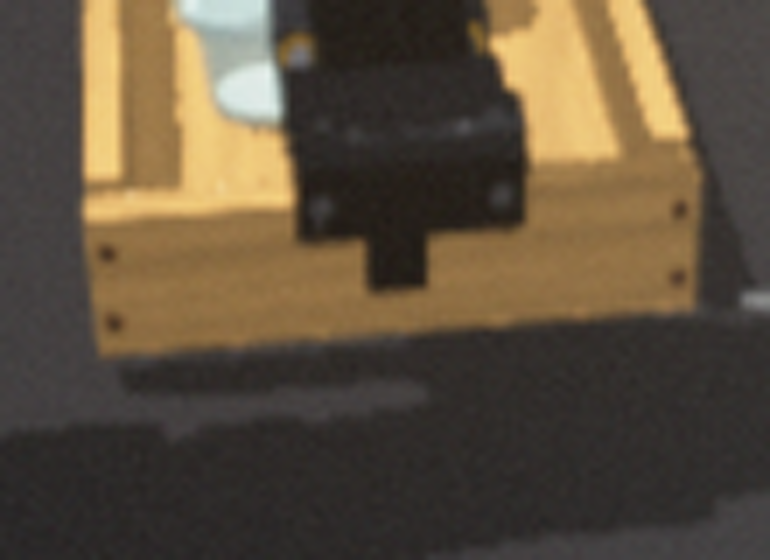

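View pics/scene5z.png

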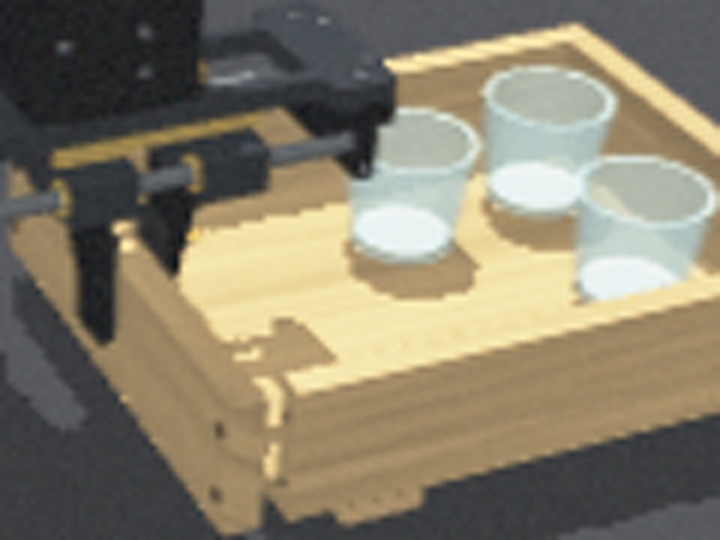

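View pics/wrist5z.png

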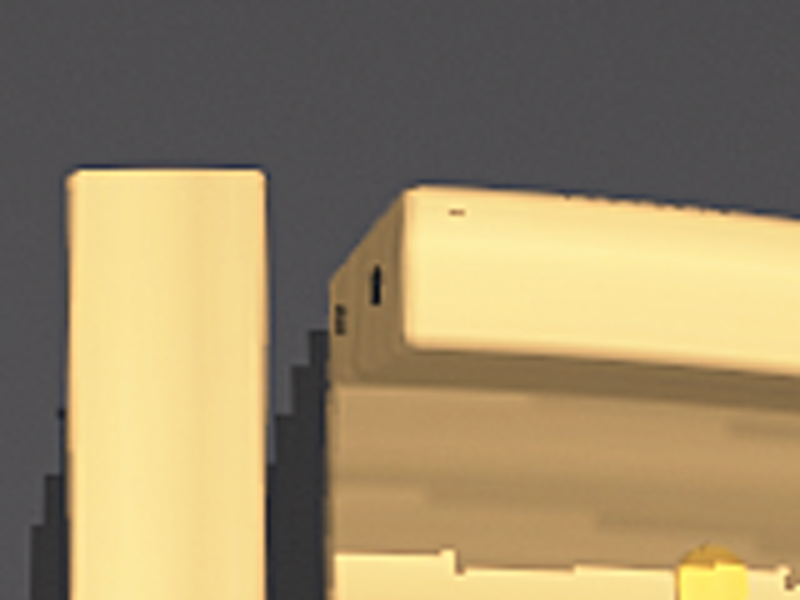

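```bash
python3 - <<'E'
from cell import env
from h import *
np.set_printoptions(precision=4,suppress=True)
S=env.read_camera("side");W=env.read_camera("wrist")
g=lambda p,z:wpt(W,*un(p,290,10,5),z)[:2]
print("wrist board far corners",g((267,169),.0745),g((66,169),.0745))
print("wrist tray outer/inner",g((409,186),.074),g((406,346),.074), "bot",g((330,272),.014))
s=lambda p,z:onz(S,*un(p,250,140,7),z)[:2]
print("side tray rim",s((85,182),.074),s((692,138),.074))
print("side board bottom",s((101,356),.0145),s((695,306),.0145),"top front",s((86,221),.0745))
E
```

```text
wrist board far corners [0.4466 0.0646] [0.4466 0.0485]
wrist tray outer/inner [0.4475 0.0762] [0.461  0.0759] bot [0.4467 0.0759]
side tray rim [0.4467 0.0731] [0.6666 0.0723]
side board bottom [0.4464 0.0491] [0.6657 0.0504] top front [0.4469 0.0467]
```

```bash
python3 -m pendant '[0.012,0.15,-0.012,0,0,0,10,0,0.08,0,0,0,0,10,0,0,0,0,0,0,10,0,0,0,0,0,0,10]'
python3 -m pendant '[0,0.03,0,0,0,0,10,0,0,0,0,0,0,10]'
python3 -m pendant '[0,0.02,0,0,0,0,10,0,0,0,0,0,0,10]'
```

```text
time_s: 10.05
tool_pos: [0.5565, 0.0668, 0.0381]
tool_rot: [-90.0, 0.0, -0.0]
force: [-0.4, 0.0, -1.3]
grip_width: 0.0157
time_s: 10.3
tool_pos: [0.5565, 0.0678, 0.0381]
tool_rot: [-90.0, 0.0, -0.0]
force: [-0.0, -0.2, -1.2]
grip_width: 0.0161
time_s: 10.55
tool_pos: [0.5565, 0.068, 0.0381]
tool_rot: [-90.0, 0.0, -0.0]
force: [0.4, -2.3, -0.7]
grip_width: 0.0153
```

```bash
cat >snap.py <<'E'
import sys,cv2
from cell import env
t=sys.argv[1]
for n in("scene","side","wrist"):
    c=env.read_camera(n);im=c["image"][:,:,::-1]
    x,y,w,h,k={"scene":(320,145,120,90,6),"side":(250,140,110,80,7),"wrist":(290,10,160,120,5)}[n]
    cv2.imwrite(f"pics/{n}{t}z.png",cv2.resize(im[y:y+h,x:x+w],None,fx=k,fy=k,interpolation=cv2.INTER_CUBIC))
E
python3 snap.py 6
```

```text
(no output)
```

View pics/side6z.png

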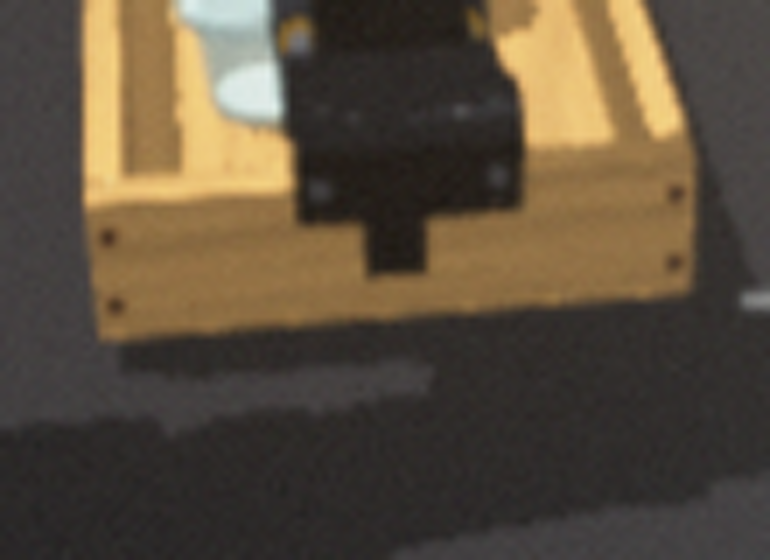

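View pics/scene6z.png

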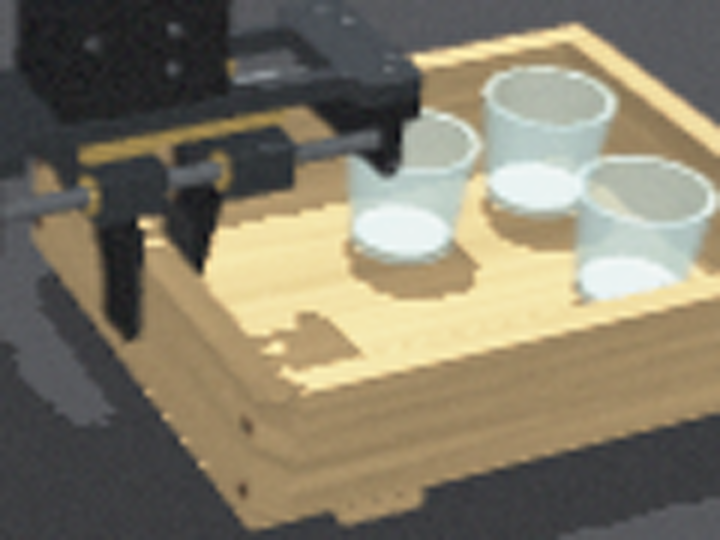

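View pics/wrist6z.png

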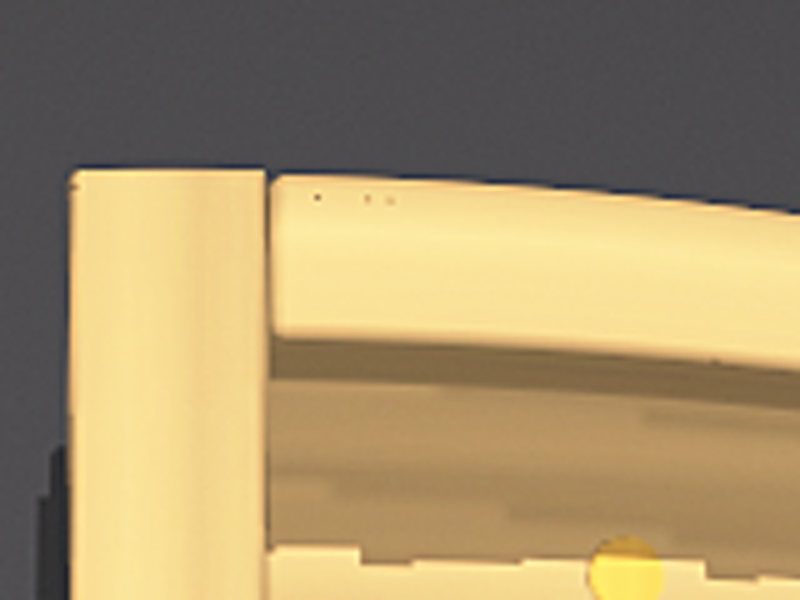

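```bash
python3 - <<'E'
from cell import env
from h import *
np.set_printoptions(precision=4,suppress=True)
S=env.read_camera("side");C=env.read_camera("scene")
def tri(a,b):
    A=[];y=[]
    for o,d in(ray(S,*a),ray(C,*b)):
        d=d/np.linalg.norm(d);P=np.eye(3)-np.outer(d,d);A.append(P);y.append(P@o)
    return np.linalg.lstsq(np.vstack(A),np.hstack(y),rcond=None)[0]
print("tray +x bottom",tri(un((585,440),250,105,6),un((218,435),325,145,5)))
print("tray +x rim",tri(un((592,325),250,105,6),un((217,330),325,145,5)))
print("tray back +x",tri(un((500,63),250,105,6),un((714,212),325,145,5)))
print("board +x bottom front",tri(un((692,297),250,140,7),un((247,531),320,145,6)))
print("holes",tri(un((676,194),250,140,7),un((246,425),320,145,6)),tri(un((674,262),250,140,7),un((242,490),320,145,6)))
# initial board holes and corner on counter
print("init holes",tri(un((649,92),225,215,6),un((372,384),205,170,7)),tri(un((649,155),225,215,6),un((381,461),205,170,7)))
print("init corner",tri(un((667,178),225,215,6),un((403,505),205,170,7)))
E
```

```text
tray +x bottom [0.6663 0.078  0.0123]
tray +x rim [0.6668 0.0729 0.0737]
tray back +x [0.667  0.336  0.0733]
board +x bottom front [0.6662 0.0591 0.0128]
holes [0.659  0.0596 0.058 ] [0.6593 0.0597 0.028 ]
init holes [ 0.5917 -0.1559  0.0443] [ 0.5921 -0.1559  0.0138]
init corner [ 0.599  -0.1523 -0.0011]
```

```bash
python3 -m pendant '[0.006,0.02,0,0,0,0,10,0,0,0,0,0,0,10,0,0,0,0,0,0,10]'
```

```text
time_s: 11.18
tool_pos: [0.5565, 0.068, 0.0381]
tool_rot: [-90.1, 0.0, -0.1]
force: [-1.4, -5.3, 0.4]
grip_width: 0.0159
```

```bash
python3 -m pendant '[0,0.03,0,0,0,0,10,0,0,0,0,0,0,10,0,0,0,0,0,0,10]'; python3 -m pendant '[0,0,0,0,0,0,10,0,0,0,0,0,0,10]';  python3 -m pendant '[0,0,0,0,0,0,10,0,0,0,0,0,0,10]'
```

```text
time_s: 11.55
tool_pos: [0.5565, 0.068, 0.0381]
tool_rot: [-90.2, 0.0, -0.1]
force: [-0.6, -7.7, 1.4]
grip_width: 0.0156
time_s: 11.8
tool_pos: [0.5565, 0.068, 0.0381]
tool_rot: [-90.2, 0.0, -0.1]
force: [-1.6, -8.0, 0.6]
grip_width: 0.0159
time_s: 12.05
tool_pos: [0.5565, 0.068, 0.0381]
tool_rot: [-90.2, 0.0, -0.1]
force: [-2.4, -7.3, 1.3]
grip_width: 0.0157
```

```bash
python3 -m pendant '[0,0.025,0,0,0,0,10,0,0,0,0,0,0,10,0,0,0,0,0,0,10,0,0,0,0,0,0,10]'; for i in 1 2 3; do python3 -m pendant '[0,0,0,0,0,0,10]';done; python3 snap.py 7
```

```text
time_s: 12.55
tool_pos: [0.5565, 0.068, 0.0381]
tool_rot: [-90.2, 0.1, -0.1]
force: [-2.2, -9.4, 0.9]
grip_width: 0.0155
time_s: 12.68
tool_pos: [0.5565, 0.068, 0.0381]
tool_rot: [-90.2, 0.1, -0.1]
force: [-1.3, -9.0, 0.9]
grip_width: 0.0158
time_s: 12.8
tool_pos: [0.5565, 0.068, 0.0381]
tool_rot: [-90.2, 0.0, -0.1]
force: [-1.4, -9.9, 1.4]
grip_width: 0.0157
time_s: 12.92
tool_pos: [0.5565, 0.068, 0.0381]
tool_rot: [-90.2, 0.0, -0.1]
force: [-1.3, -10.0, 0.5]
grip_width: 0.0157
```

View pics/side7z.png

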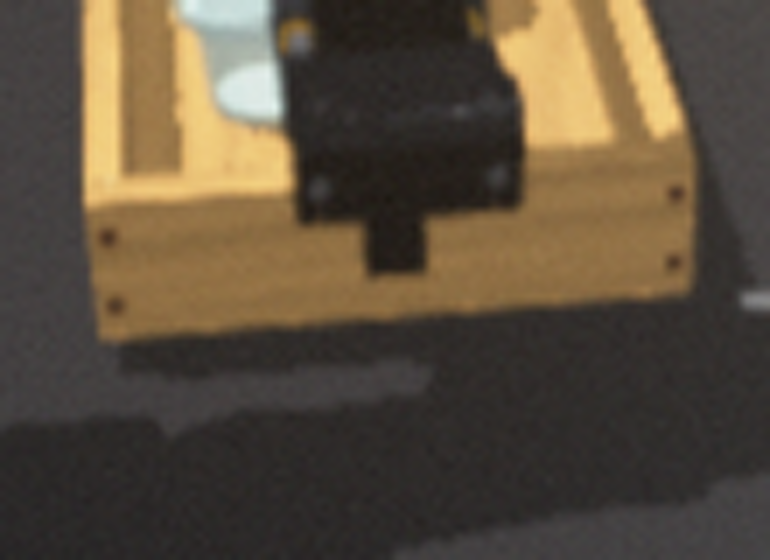

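View pics/wrist7z.png

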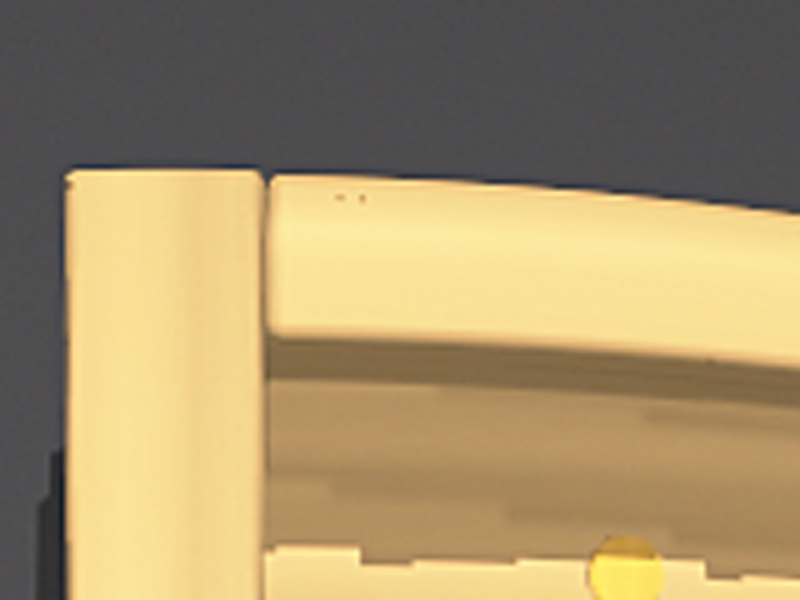

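```bash
for i in 1 2 3 4; do python3 -m pendant '[0,0,0,0,0,0,10,0,0,0,0,0,0,10,0,0,0,0,0,0,10,0,0,0,0,0,0,10,0,0,0,0,0,0,10,0,0,0,0,0,0,10,0,0,0,0,0,0,10,0,0,0,0,0,0,10,0,0,0,0,0,0,10,0,0,0,0,0,0,10]' | grep -E 'time|force|pos|grip';done
python3 - <<'E'
from cell import env
import cv2
for n in("scene","side"):
    c=env.read_camera(n);cv2.imwrite(f"pics/{n}8.png",c["image"][:,:,::-1])
E
```

```text
time_s: 14.32
tool_pos: [0.5565, 0.068, 0.0381]
force: [-2.5, -8.3, 1.1]
grip_width: 0.0157
time_s: 15.58
tool_pos: [0.5565, 0.068, 0.0381]
force: [-2.0, -9.3, 0.8]
grip_width: 0.0158
time_s: 16.82
tool_pos: [0.5565, 0.068, 0.0381]
force: [-1.6, -10.0, 1.0]
grip_width: 0.0157
time_s: 18.08
tool_pos: [0.5565, 0.068, 0.0381]
force: [-0.9, -8.7, 1.4]
grip_width: 0.0156
```

View pics/scene8.png

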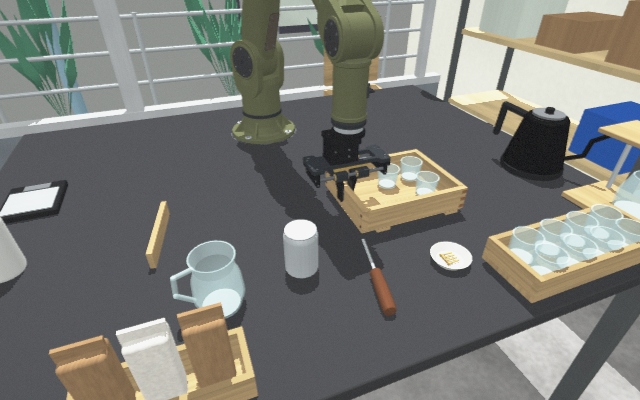

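```bash
python3 -m pendant '[0,0.01,0,0,0,0,10,0,0,0,0,0,0,10,0,0,0,0,0,0,10,0,0,0,0,0,0,10]' | grep force; for i in 1 2 3 4 5 6; do python3 -m pendant '[0,0,0,0,0,0,10,0,0,0,0,0,0,10,0,0,0,0,0,0,10,0,0,0,0,0,0,10,0,0,0,0,0,0,10]' | grep -E 'force';done
python3 -c "
from cell import env
print(env.get_obs()['force'],env.get_obs()['time_s']);print(env.sign_off())"
```

```text
force: [-0.3, -9.6, 1.3]
force: [-1.7, -9.7, 0.7]
force: [-1.5, -10.8, 1.5]
force: [-1.7, -10.9, 1.2]
force: [-2.4, -9.6, 1.1]
force: [-1.9, -10.1, 0.4]
force: [-1.7, -10.4, 1.6]
[ -1.66817753 -10.42524032   1.55926281] 22.425
the job is handed in; nothing more can be done
None
```

I gripped the end board at its middle with 40 N and carried it to the tray's open end. I pressed it there and handed the job in at 22.4 s, still gripping and pushing.

- **Push:** it was between 8.3 and 10.0 N from about 12.5 s to 18.1 s. After a small nudge it stayed between 9.6 and 10.9 N for the last 4 s. The arm did not move while pressing. A sideways force of about 1–2 N along the tray's x was also there.
- **Ends:** they sit within about 0.5 mm of the tray's sides. The wrist and side cameras differed by a few tenths of a millimetre. I corrected by 0.24 mm in light contact, but the measured position did not change.
- **Top edge:** I did not measure it against the rim directly. The screw holes triangulated 13.7 and 14.2 mm higher than when the board stood on the counter (14 mm wanted), and no step showed in the images.
- **Seating:** no gap was visible where the wrist and side views show the joint. Before contact the side view suggested up to about 0.5° of turn between board and tray. The tool read 0.1–0.2° off square while pressing.
- **Everything else:** the last scene image, about 4 s before hand-in, shows the cups, jug, canister, divider and screwdriver where they started.

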